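# Set up the sprung bottle platform beside the saw

### The arm

A 7-joint arm with a two-finger parallel gripper is mounted at the origin on the work surface. World frame = base frame: x ahead of the robot, y to its left, z up, the work surface at z = 0. Lengths are in m, angles in rad, forces in N, time in s.
With the tool pointing down it reaches from about 0.425 to 0.925 m from the base axis. Payload 6.8 kg.
Tool frame: the origin (TCP) lies on the front face of the gripper's body, between the roots of the fingers; the fingertips stand 73 mm ahead of it and the grasp point (between the pads) lies 54 mm ahead of it; z points along the fingers, y is the direction in which the jaws open and shut (so a half turn about z gives the same grasp; the last joint's range is limited). The gripper opens to 85 mm and grips with 20 to 120 N. Pads are 22 mm wide; open, the fingers measure 114 mm over their backs; the gripper's body (76 mm by 85 mm) begins 54 mm behind the grasp point. The pads swing forward as they close: fully open they stand 13 mm farther back than shut.
Start: joints at [-1.313, 0.477, 0.022, 1.555, -0.011, 1.109, -0.083], TCP at [0.241, 0.63, 0.304] pointing down, gripper open.
Joint ranges: [-2.96, 2.96], [-0.34, 2.1], [-1.41, 1.46], [0.24, 2.44], [-1.37, 4.51], [0.17, 1.92], [-2.96, 2.96]. Speed limits (rad/s): [2.39, 2.39, 3.14, 3.14, 3.14, 3.14, 3.14].

### API

Orientations are given as a rotation vector (axis times angle).
In Python, from bench import * gives the robot as it stands.
- The arm moves only by the tool jog_arm, never from a script. Its argument "plan" is a list of rows, each a list of 2 entries, a list of its own where there are three numbers: the shift along the world's x, y, z in cm, then the turn about the world's z in rad. In form: [[[tx, ty, tz], twist], ...]. A call has 1 to 12 rows; each row shifts and turns the commanded pose from where the row before left it; what a row does not reach is not made up. A row lasts 1/10 s, in which the tool goes at most 50 mm and 8.59 degrees, less where a joint would pass 70% of its speed; a pose out of reach is approached as far as the arm can. A call is refused whole if a number of a shift passes 5 or a number of a turn 0.15, either way. A call with a gripper value outside its range is refused whole. "hand" is the finger opening in cm, from 0 to 8.54, set as the call begins (left out, the last holds). The fingers move at their own pace and stop on an object; "grip_force" is the grip in N (left out, the last holds). Time passes only in rows, so rows that do not move let the fingers close. It gives the time, the measured TCP pose, the force and the opening at its end, in the units of the state.
- get_obs(): the state, without advancing time (a new reading comes with each control period).
- grab_frame(name): name is "scene" or "top" or "wrist"; returns the picture (480x640x3 uint8, red, green, blue); there is no depth.
- get_calibration(name): a dict with "intrinsics" (3x3 intrinsics, pixels), "k1" (the pictures are not rectified: a ray, as slopes to the right and down, at radius r is drawn at 1 + k1 r^2 times it, then the intrinsics apply), "xyz" and "orientation" of the camera in the world. Camera axes: x right, y down, z forward; pixel columns grow to the right and rows downward; lengths in m; the calibration is good to about 2 mm. A picture is of the moment at which its call begins: read the wrist's pose just before it. get_calibration takes no time and is no camera call; for the wrist camera it gives the pose at the moment of the call.
- hand_in(): hands the job in, once; it reports no verdict.
The state is a dict: "clock": time; "joints": joint angles; "qvel": joint speeds; "tau": joint torques, N m; "tcp_pos": TCP position; "orientation": TCP orientation; "contact_force": force on the tool from outside, world axes, zero at the start; "moment": the same for the moment, N m; "grip_width": finger opening in m.
Only numpy, scipy, OpenCV 4.12 (cv2) and the standard library are available. Lean on these libraries where they do the work, as an engineer would, in place of code of your own. Each camera call takes 0.05 s, during which the arm holds its last target. There are 200 camera calls.

### The job

Take the aluminium offcut out from under the tilting bottle platform and put it in the scrap tray, then push the platform down against its spring until it lies level and the catch holds it. Stand every bottle that is there upright on the latched platform, and close each of them with a stopper from the rack, pushed fully home; spare stoppers do not matter, and leave the can, the hammer and the wrench where they are.

Things in the scene. Friction and masses are not known exactly. Their poses are not given: they have to be found in the camera images.
- stand: Fixed green stand, 125 x 336 mm. Origin: at bench level under the level platform; x points from the free front edge to the hinge, y along the long side. Hinge line parallel to y, at x = 55 mm, 33 mm up. A sprung steel catch and its post (50 mm high) fill x -62 to -28, y -152 to -204 mm: the catch snaps over a pin on the platform; do not press there.
- platform (a joint): Angle, rad: 0 level, 0.42 sprung up; latched 0.005 to 0.015; it latches when pushed past 0 (stop at -0.025), else springs back. Plate 6 mm thick: level, its top is 36 mm up, x -78 to 55, y -150 to 150 mm of the stand. A rail 46 mm high (over the plate) rings the bottle area x -47 to 45, y -144 to 144 mm, gap |y| < 22 mm in front. Needs up to 20 N at the front edge. Blocked by the offcut.
- platform_edge (a point): Point on the top face of the platform, 12 mm in from the middle of its free front edge, on the bare lip in front of the rail (rail bars 6 mm thick): the place to push down. It moves with the platform; front edge 54 mm higher when sprung up.
- offcut: Aluminium bar offcut 100 x 30 x 40 mm (x, y, z; x lengthwise), 0.3 kg, at first lying on the bench with its +x end 15 to 30 mm or so under the raised front edge of the platform and the rest sticking out in front. Origin: centre of its underside.
- tray: Fixed open steel scrap tray 150 x 130 mm (x, y), 45 mm high, walls and floor 4 mm. Origin: centre of its underside.
- rack: Fixed wooden stopper rack, 184 mm long (x), 70 mm wide, 30 mm high, with a 30 mm wide slot along x in which four stoppers hang by their flanges, about 40 mm apart. Origin: centre of its underside.
- bottle0: White plastic bottle, 0.26 to 0.46 kg, may be absent: body 60 mm diameter and 60 mm high, shoulder up to 72 mm, then a neck of 38 mm outer diameter up to the rim at 100 mm. The neck is open, bore 28 mm, 28 mm deep. Stands on the bench at first. Origin: centre of its underside; z is its axis.
- bottle1: White plastic bottle, 0.26 to 0.46 kg, may be absent: body 60 mm diameter and 60 mm high, shoulder up to 72 mm, then a neck of 38 mm outer diameter up to the rim at 100 mm. The neck is open, bore 28 mm, 28 mm deep. Stands on the bench at first. Origin: centre of its underside; z is its axis.
- bottle2: White plastic bottle, 0.26 to 0.46 kg, may be absent: body 60 mm diameter and 60 mm high, shoulder up to 72 mm, then a neck of 38 mm outer diameter up to the rim at 100 mm. The neck is open, bore 28 mm, 28 mm deep. Stands on the bench at first. Origin: centre of its underside; z is its axis.
- bottle3: White plastic bottle, 0.26 to 0.46 kg, may be absent: body 60 mm diameter and 60 mm high, shoulder up to 72 mm, then a neck of 38 mm outer diameter up to the rim at 100 mm. The neck is open, bore 28 mm, 28 mm deep. Stands on the bench at first. Origin: centre of its underside; z is its axis.
- stopper0: Black rubber stopper, 51 mm tall, 40 g: tapered plug 22 mm long (diameter 19 mm at its foot, 25 mm at its top), a flange (diameter 36, 5 mm thick) that sits on a bottle rim, a round grip (diameter 22, 24 mm high). Hangs in the rack; all are alike and fit any bottle. Origin: centre of the plug foot, 78 mm above the origin of the bottle when seated; z is its axis, up.
- stopper1: Black rubber stopper, 51 mm tall, 40 g: tapered plug 22 mm long (diameter 19 mm at its foot, 25 mm at its top), a flange (diameter 36, 5 mm thick) that sits on a bottle rim, a round grip (diameter 22, 24 mm high). Hangs in the rack; all are alike and fit any bottle. Origin: centre of the plug foot, 78 mm above the origin of the bottle when seated; z is its axis, up.
- stopper2: Black rubber stopper, 51 mm tall, 40 g: tapered plug 22 mm long (diameter 19 mm at its foot, 25 mm at its top), a flange (diameter 36, 5 mm thick) that sits on a bottle rim, a round grip (diameter 22, 24 mm high). Hangs in the rack; all are alike and fit any bottle. Origin: centre of the plug foot, 78 mm above the origin of the bottle when seated; z is its axis, up.
- stopper3: Black rubber stopper, 51 mm tall, 40 g: tapered plug 22 mm long (diameter 19 mm at its foot, 25 mm at its top), a flange (diameter 36, 5 mm thick) that sits on a bottle rim, a round grip (diameter 22, 24 mm high). Hangs in the rack; all are alike and fit any bottle. Origin: centre of the plug foot, 78 mm above the origin of the bottle when seated; z is its axis, up.
- spraycan: Bystander: can, 54 mm diameter, 150 mm high. Origin: centre of its underside.
- hammer: Bystander: hammer lying on the bench, handle along its x.
- wrench: Bystander: wrench lying on the bench, along its x.
Mind the look-alikes: they are no part of the job. What is shaped like the bottle3 but red is not meant. Leave any blue look-alike of the stopper1 alone.

How it is judged:
By the outcome, as a careful person would: the job done as asked, in the order asked, and still so for the second after the job is handed in, with the robot touching nothing.
Of bottle0, bottle1, bottle2, bottle3 only 2 to 4 are there at a start; the rules pass over those that are not, and their reading is None.
At some moment in a run one of bottle0, bottle1, bottle2, bottle3, offcut may be knocked a few centimetres aside while the robot is not near it.
It also fails if it takes over 210 s, if anything falls off the work surface, if the arm or the gripper's body presses on something with over 40 N, if the wrist force passes 120 N, or if a joint passes its speed limit or range.

## Working session

There is one attempt and no reset: what is moved stays moved. The work goes in short steps, Python scripts to look and compute and a tool call to move; the robot and the scene stay as the last step left them, time stands still between calls to the robot, and variables do not carry over. Pictures are saved under pics/ and viewed, about 12 in all and at most 16, crops included, and the job is handed in when it is done.

Besides the shell and the picture viewer there is one more tool, called after "Emit:" as a command line: name --argument value ..., lists and objects as JSON in quotes. jog_arm: Moves the arm, as the interface text tells. Its arguments: {"type":"object","properties":{"plan":{"type":"array","items":{"type":"array"}},"hand":{"type":"number"},"grip_force":{"type":"number"}},"required":["plan"]}

```bash
ls; mkdir -p pics; cat > h.py <<'E'
from bench import *
import numpy as np, cv2
from scipy.spatial.transform import Rotation as R
def grab(name,fn=None):
    c=get_calibration(name); im=grab_frame(name)
    if fn: cv2.imwrite('pics/'+fn,cv2.cvtColor(im,cv2.COLOR_RGB2BGR))
    return im,c
def Rm(c):
    o=np.array(c['orientation'],float)
    return o if o.shape==(3,3) else R.from_rotvec(o).as_matrix()
def ray(c,uv):
    K=np.array(c['intrinsics']); k=c['k1']
    p=np.linalg.inv(K)@np.array([uv[0],uv[1],1.]); d=p[:2]; u=d.copy()
    for _ in range(20): u=d/(1+k*(u@u))
    v=Rm(c)@np.array([u[0],u[1],1.]); return np.array(c['xyz'],float),v/np.linalg.norm(v)
def onz(c,uv,z):
    o,v=ray(c,uv); return o+v*(z-o[2])/v[2]
def tri(c1,p1,c2,p2):
    A=np.zeros((3,3));b=np.zeros(3);rs=[ray(c1,p1),ray(c2,p2)]
    for o,v in rs: P=np.eye(3)-np.outer(v,v);A+=P;b+=P@o
    x=np.linalg.solve(A,b); return x,max(np.linalg.norm((np.eye(3)-np.outer(v,v))@(x-o)) for o,v in rs)
def proj(c,X):
    p=Rm(c).T@(np.array(X,float)-np.array(c['xyz'])); u=p[:2]/p[2]; u=u*(1+c['k1']*(u@u))
    K=np.array(c['intrinsics']); return K[:2,:2]@u+K[:2,2]
E
python3 - <<'E'
from h import *
np.set_printoptions(precision=3,suppress=True)
s=get_obs();print(s)
for n in ('scene','top','wrist'):
    im,c=grab(n,n+'0.png');print(n,c)
E
```

```text
pics
{'clock': 0.0, 'joints': array([-1.313,  0.478,  0.022,  1.556, -0.012,  1.109, -0.083]), 'qvel': array([-0.001, -0.001, -0.   , -0.   ,  0.001, -0.001,  0.   ]), 'tau': array([ -0.   , -59.644,   1.608, -28.121,   0.012,   0.009,  -0.   ]), 'tcp_pos': array([0.241, 0.63 , 0.303]), 'orientation': array([-0.571, -3.089,  0.003]), 'contact_force': array([ 0.172,  0.22 , -0.274]), 'moment': array([0.012, 0.054, 0.016]), 'grip_width': 0.08503082394825191}
scene {'intrinsics': array([[440.54 ,   0.   , 321.308],
       [  0.   , 440.54 , 238.517],
       [  0.   ,   0.   ,   1.   ]]), 'k1': 0.02535867300182448, 'xyz': array([1.027, 0.198, 0.864]), 'orientation': array([-1.523, -2.29 ,  0.69 ])}
top {'intrinsics': array([[539.336,   0.   , 325.037],
       [  0.   , 539.336, 221.695],
       [  0.   ,   0.   ,   1.   ]]), 'k1': -0.10557914258419239, 'xyz': array([ 0.249, -0.008,  1.465]), 'orientation': array([-2.101,  2.106, -0.232])}
wrist {'intrinsics': array([[424.987,   0.   , 315.433],
       [  0.   , 424.987, 245.105],
       [  0.   ,   0.   ,   1.   ]]), 'k1': 0.011065346394083846, 'xyz': array([0.163, 0.659, 0.374]), 'orientation': array([2.357, 1.622, 0.264])}
```

View pics/top0.png

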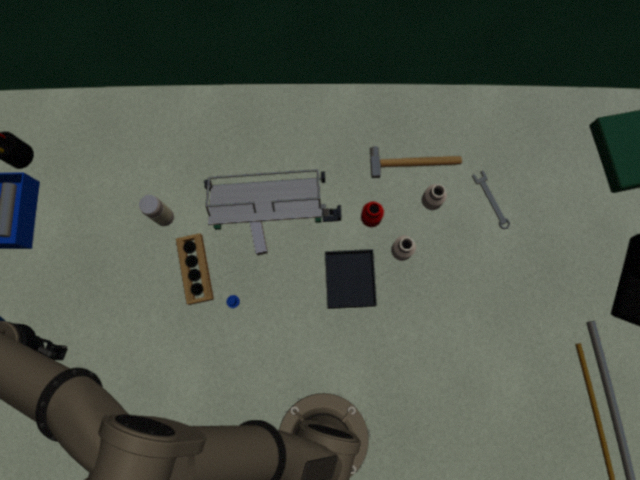

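View pics/scene0.png

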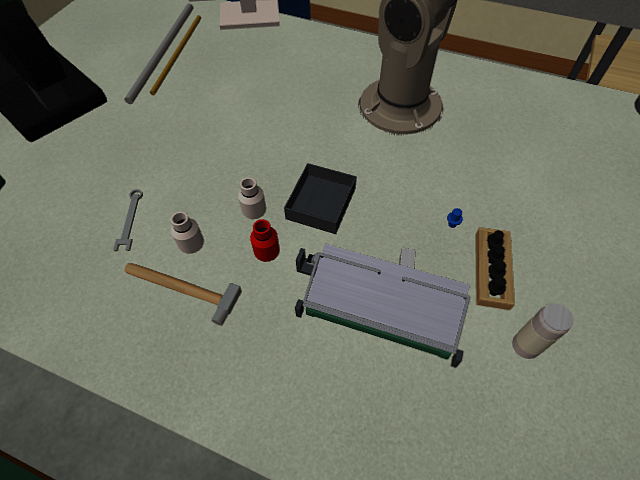

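The top view shows two white bottles at (435,195) and (403,247), and a red decoy bottle at (372,213). The offcut is at (258,237), the tray at (350,278), the rack with four black stoppers at (195,268), a blue stopper at (232,301) and the can at (155,208).

Look-alikes: for the bottle, the red one (372,213) and the can (155,208); for the stopper, the blue one (232,301); for the offcut, the platform lip and the hammer head (375,160). I choose the grey bar at (258,237).

```bash
python3 - <<'E'
from h import *
np.set_printoptions(precision=3,suppress=True)
t=cv2.imread('pics/top0.png');s=cv2.imread('pics/scene0.png')
a=cv2.resize(t[140:315,140:450],None,fx=2.58,fy=2.58,interpolation=cv2.INTER_CUBIC)
cv2.imwrite('pics/c1.png',a); print(a.shape)
c=get_calibration('top');d=get_calibration('scene')
P={'b_far':((436,188),(180,216),.1),'b_near':((405,240),(249,183),.1),'red':((374,207),(262,226),.1),'can':((150,203),(554,319),.15),
'tray':((351,279),(322,198),0),'st':((190,246),(497,285),.05)}
for k,(p,q,z) in P.items(): print(k,tri(c,p,d,q),onz(c,p,z),onz(d,q,z))
for n,p,z in [('oc_near',(262,253),.04),('oc_far',(257,221),.04),('catch',(332,213),.05),('rackN',(199,302),.03),('rackF',(190,236),.03),('blue',(232,301),.02),('hin r',(324,177),.04),('hin l',(207,184),.04)]:print(n,onz(c,p,z))
E
```

```text
(452, 800, 3)
b_far (array([ 0.643, -0.296,  0.115]), np.float64(0.0001616940097543768)) [ 0.647 -0.299  0.1  ] [ 0.635 -0.307  0.1  ]
b_near (array([ 0.505, -0.209,  0.111]), np.float64(0.0016609087307227735)) [ 0.508 -0.212  0.1  ] [ 0.497 -0.213  0.1  ]
red (array([ 0.594, -0.132,  0.104]), np.float64(0.0017098262469322427)) [ 0.596 -0.134  0.1  ] [ 0.591 -0.132  0.1  ]
can (array([0.597, 0.442, 0.144]), np.float64(0.00038573632080078575)) [0.595 0.44  0.15 ] [0.601 0.44  0.15 ]
tray (array([ 0.416, -0.072,  0.019]), np.float64(0.0028371459799591842)) [ 0.419 -0.076  0.   ] [ 0.401 -0.076  0.   ]
st (array([0.504, 0.36 , 0.041]), np.float64(0.0007697992967432681)) [0.502 0.357 0.05 ] [0.509 0.359 0.05 ]
oc_near [0.485 0.163 0.04 ]
oc_far [0.573 0.179 0.04 ]
catch [ 0.592 -0.025  0.05 ]
rackN [0.354 0.33  0.03 ]
rackF [0.533 0.363 0.03 ]
blue [0.358 0.243 0.02 ]
hin r [ 0.697 -0.003  0.04 ]
hin l [0.678 0.321 0.04 ]
```

View pics/c1.png

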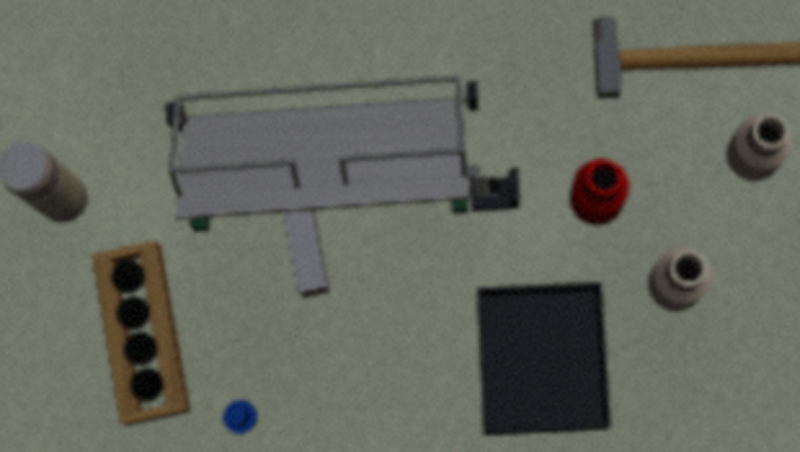

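The crop confirms the offcut: a plain grey bar with its near end at crop (314,292), and its far end under the lip. Both white bottles show open dark bores. I'm moving above the bar for a close look.

Emit:
jog_arm --plan '[[[2.2,-3.85,0],0.045],[[2.2,-3.85,0],0.045],[[2.2,-3.85,0],0.045],[[2.2,-3.85,0],0.045],[[2.2,-3.85,0],0.045],[[2.2,-3.85,0],0.045],[[2.2,-3.85,0],0.045],[[2.2,-3.85,0],0.045],[[2.2,-3.85,0],0.045],[[2.2,-3.85,0],0.045],[[2.2,-3.85,0],0.045],[[2.2,-3.85,0],0.05]]' --hand 8.5 --grip_force 60

```text
clock: 1.35
tcp_pos: [0.5059, 0.1666, 0.3039]
orientation: [0.284, -3.129, -0.0]
contact_force: [1.0, 0.2, 0.2]
grip_width: 0.0849
```

Emit:
jog_arm --plan '[[[0,0,0],0],[[0,0,0],0],[[0,0,0],0]]'

```text
clock: 1.65
tcp_pos: [0.5048, 0.1695, 0.3037]
orientation: [0.283, -3.128, -0.001]
contact_force: [-0.4, 0.0, -0.1]
grip_width: 0.085
```

```bash
python3 - <<'E'
from h import *
np.set_printoptions(precision=3,suppress=True)
im,c=grab('wrist','w1.png');print(c['xyz'],Rm(c)); im,c=grab('top','t1.png'); grab('scene','s1.png')
o=get_obs();print(o['clock'],o['tcp_pos'],o['orientation'])
E
```

```text
[0.423 0.154 0.374] [[-0.18   0.932  0.313]
 [ 0.984  0.17   0.058]
 [ 0.001  0.319 -0.948]]
1.8 [0.505 0.17  0.304] [ 0.285 -3.128 -0.001]
```

View pics/w1.png

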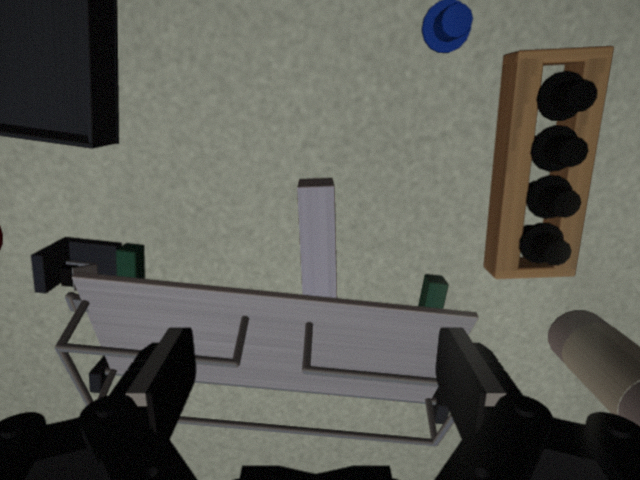

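The wrist view shows the bar's top face with near corners at (299,186) and (334,186), going under the lip at about v=297. The platform's front edge runs from (76,280) to (477,316). All four black stoppers are visible, with grip tops at (582,95), (573,152), (566,205), (557,250).

```bash
cat >> h.py <<'E'
np.set_printoptions(precision=3,suppress=True)
E
python3 - <<'E'
from h import *
c=get_calibration('wrist')
for n,p,z in [('nl',(299,186),.04),('nr',(334,186),.04),('fl',(302,296),.04),('fr',(336,298),.04),('bn l',(299,179),0),('bn r',(333,178),0),('plat R',(76,278),.09),('plat L',(477,315),.09),
 ('rack a',(518,50),.03),('rack b',(612,46),.03),('rack c',(577,275),.03),('rack d',(495,277),.03),('s0',(582,95),.056),('s1',(573,152),.056),('s2',(566,205),.056),('s3',(557,250),.056),
 ('tray in',(118,143),0),('tray',(92,147),0.045)]: print(n,onz(c,p,z))
ct=get_calibration('top')
# two-view height of bar near-end top centre
print(tri(c,(316.5,186),ct,(261.7,253.2)))
for p in [(478,288),(601,284),(609,427),(486,433)]: print('tray',onz(ct,(140+p[0]/2.58,140+p[1]/2.58),.045))
E
```

```text
nl [0.487 0.153 0.04 ]
nr [0.482 0.18  0.04 ]
fl [0.581 0.172 0.04 ]
fr [0.578 0.201 0.04 ]
bn l [0.489 0.152 0.   ]
bn r [0.483 0.181 0.   ]
plat R [0.573 0.006 0.09 ]
plat L [0.549 0.3   0.09 ]
rack a [0.36  0.295 0.03 ]
rack b [0.346 0.361 0.03 ]
rack c [0.523 0.405 0.03 ]
rack d [0.537 0.335 0.03 ]
s0 [0.385 0.338 0.056]
s1 [0.423 0.346 0.056]
s2 [0.462 0.356 0.056]
s3 [0.498 0.362 0.056]
tray in [ 0.487 -0.006  0.   ]
tray [ 0.485 -0.006  0.045]
(array([0.489, 0.167, 0.015]), np.float64(0.0006195615727043303))
tray [ 0.487 -0.006  0.045]
tray [ 0.491 -0.134  0.045]
tray [ 0.344 -0.139  0.045]
tray [ 0.338 -0.014  0.045]
```

Emit:
jog_arm --plan '[[[-0.4,0.0,-4.4],0.02],[[0,0,-4.4],0],[[0,0,-4.4],0],[[0,0,-4.4],0],[[0,0,-2.5],0],[[0,0,-2.0],0],[[0,0,0],0],[[0,0,0],0]]'

```text
clock: 2.6
tcp_pos: [0.5013, 0.1691, 0.0831]
orientation: [0.314, -3.125, -0.0]
contact_force: [0.2, 0.1, 0.5]
grip_width: 0.0853
```

Emit:
jog_arm --plan '[[[0,0,0],0],[[0,0,0],0],[[0,0,0],0],[[0,0,0],0],[[0,0,0],0],[[0,0,0],0],[[0,0,0],0]]' --hand 0 --grip_force 60

```text
clock: 3.3
tcp_pos: [0.5019, 0.1687, 0.0839]
orientation: [-0.312, 3.125, 0.001]
contact_force: [-1.9, 1.1, 7.7]
grip_width: 0.029
```

Emit:
jog_arm --plan '[[[-1.5,-0.3,0.2],0],[[-2,-0.4,0],0],[[-2,-0.4,0],0],[[-0.5,-0.1,-0.1],0],[[0,0,0],0],[[0,0,0],0]]'

```text
clock: 3.9
tcp_pos: [0.4423, 0.1566, 0.0841]
orientation: [-0.312, 3.125, 0.001]
contact_force: [0.6, -0.7, -3.2]
grip_width: 0.0293
```

Emit:
jog_arm --plan '[[[0,0,0],0],[[0,0,0],0],[[0,0,0],0],[[0,0,0],0],[[0,0,0],0],[[1.6,0.3,0],0],[[1.6,0.3,0],0],[[0,0,0],0],[[0,0,0],0]]' --hand 7

```text
clock: 4.8
tcp_pos: [0.473, 0.1621, 0.0837]
orientation: [0.312, -3.125, 0.0]
contact_force: [-0.3, -0.8, 0.6]
grip_width: 0.0703
```

Emit:
jog_arm --plan '[[[0,0,0],0],[[0,0,0],0],[[0,0,0],0],[[0,0,0],0],[[0,0,0],0],[[0,0,0],0],[[0,0,2],0],[[0,0,4],0],[[0,0,4],0],[[0,0,2],0],[[0,0,0],0]]' --hand 0

```text
clock: 5.9
tcp_pos: [0.4746, 0.1628, 0.2063]
orientation: [-0.312, 3.121, 0.003]
contact_force: [0.3, 0.8, -2.6]
grip_width: 0.029
```

```bash
python3 - <<'E'
from h import *
a,_=grab('top','t2.png'); b,_=grab('scene','s2.png')
o=get_obs();print(o['clock'],o['tcp_pos'],o['orientation'],o['contact_force'],o['grip_width'])
im=np.vstack([cv2.resize(a[150:320,130:480],(800,389)),])
cv2.imwrite('pics/c2.png',im[...,::-1])
E
```

```text
6.0 [0.473 0.162 0.203] [ 0.312 -3.125  0.   ] [-1.124  0.632 -3.283] 0.029160078173591297
```

View pics/s2.png

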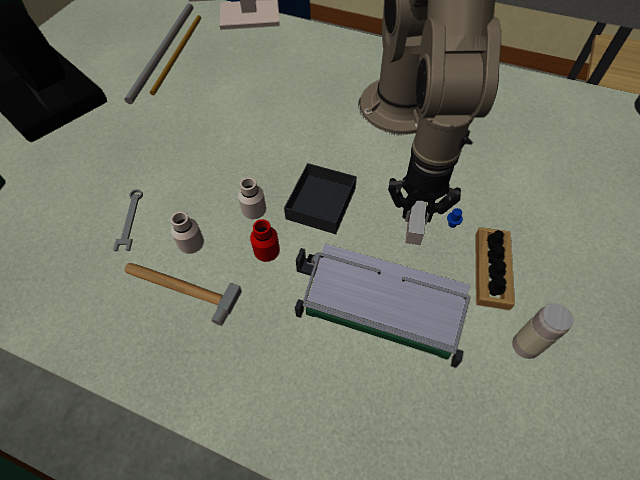

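Bar is held (29 mm) and clear of the platform. Now into the tray.

Emit:
jog_arm --plan '[[[-0.8,-3.95,0],-0.033],[[-0.8,-3.95,0],-0.033],[[-0.8,-3.95,0],-0.033],[[-0.8,-3.95,0],-0.033],[[-0.8,-3.95,0],-0.033],[[-0.8,-3.95,0],-0.033],[[0,0,0],0],[[0,0,-4.0],0],[[0,0,-4.0],0],[[0,0,-2.0],0],[[0,0,-1.2],0],[[0,0,0],0]]'

```text
clock: 7.2
tcp_pos: [0.4243, -0.0743, 0.09]
orientation: [0.002, -3.137, 0.0]
contact_force: [0.2, -0.7, -2.7]
grip_width: 0.0292
```

Emit:
jog_arm --plan '[[[0,0,0],0],[[0,0,0],0],[[0,0,0],0],[[0,0,0],0],[[0,0,0],0]]' --hand 4.6

```text
clock: 7.7
tcp_pos: [0.4258, -0.0746, 0.0924]
orientation: [-0.002, 3.141, 0.0]
contact_force: [1.1, 0.4, -0.2]
grip_width: 0.0459
```

Emit:
jog_arm --plan '[[[0,0,3],0],[[0,0,5],0],[[0,0,5],0],[[0,0,5],0],[[2,4.4,0],0],[[2,4.4,0],0],[[2,4.4,0],0],[[2,4.4,0],0],[[2,4.4,0],0]]'

```text
clock: 8.6
tcp_pos: [0.5258, 0.1472, 0.2722]
orientation: [-0.002, 3.141, 0.001]
contact_force: [0.6, -0.8, 1.1]
grip_width: 0.0455
```

```bash
python3 - <<'E'
from h import *
a,_=grab('top','t3.png'); b,_=grab('scene','s3.png')
im,c=grab('wrist','w3.png'); print(c['xyz'])
o=get_obs();print(o['clock'],o['tcp_pos'],o['orientation'],o['contact_force'],o['grip_width'])
cv2.imwrite('pics/c3.png',cv2.resize(a[150:320,130:480],(800,389))[...,::-1])
E
```

```text
[0.443 0.151 0.342]
8.75 [0.526 0.149 0.272] [-0.011  3.141  0.001] [-0.6   -0.75  -1.097] 0.04566548406641742
```

View pics/w3.png

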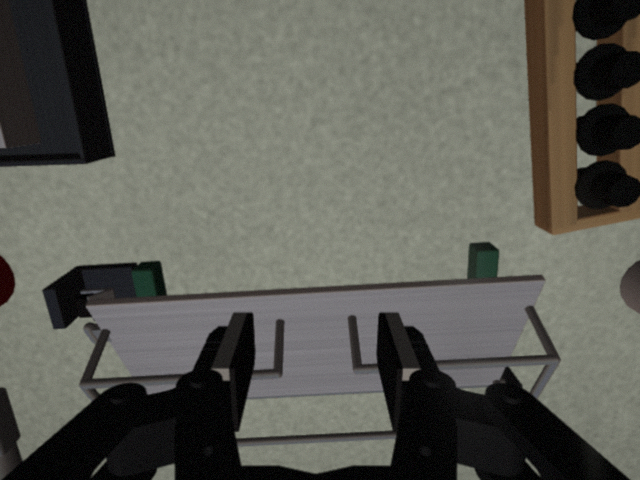

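The tray holds the bar (corner visible at (3,130)). The platform's front edge runs (92,302) to (544,280), with nothing beneath it.

```bash
python3 - <<'E'
from h import *
c=get_calibration('wrist')
w1=dict(c);w1['xyz']=[.423,.154,.374];w1['orientation']=[[-.18,.932,.313],[.984,.17,.058],[.001,.319,-.948]]
a,ea=tri(c,(90,300),w1,(76,276));b,eb=tri(c,(544,277),w1,(477,313));print(a,ea,b,eb,np.linalg.norm(a-b))
for n,p in [('R',(90,300)),('L',(544,277))]: print(n,onz(c,p,.09))
# rail corner tops front L/R of gap
for n,p in [('gapR',(280,322)),('gapL',(352,318)),('gR2',(278,374)),('gL2',(357,367))]: print(n,onz(c,p,.13))
E
```

```text
[0.52  0.057 0.186] 0.0008197983644944705 [0.571 0.326 0.037] 0.0002579109006205228 0.3121338026208176
R [0.566 0.002 0.09 ]
L [0.548 0.295 0.09 ]
gapR [0.56  0.129 0.13 ]
gapL [0.557 0.169 0.13 ]
gR2 [0.594 0.127 0.13 ]
gL2 [0.589 0.173 0.13 ]
```

View pics/c3.png

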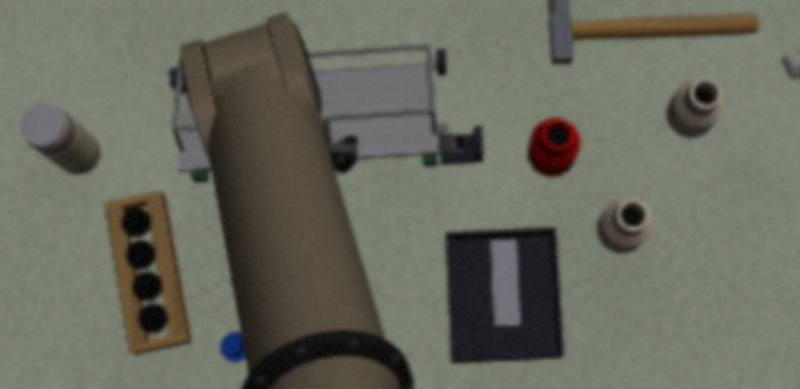

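Emit:
jog_arm --plan '[[[2.1,0,-2],0.03],[[2.1,0,-3],0.03],[[0,0,-3],0],[[0,0,0],0],[[0,0,0],0],[[0,0,0],0],[[0,0,0],0]]' --hand 0

```text
clock: 9.45
tcp_pos: [0.568, 0.1454, 0.1938]
orientation: [-0.096, 3.137, 0.002]
contact_force: [-0.3, 0.0, 0.0]
grip_width: 0.0001
```

Emit:
jog_arm --plan '[[[0,0,-1],0],[[0,0,-1],0],[[0,0,-0.5],0],[[0,0,0],0]]'

```text
clock: 9.85
tcp_pos: [0.5667, 0.1452, 0.1656]
orientation: [0.096, -3.138, 0.001]
contact_force: [-0.6, 0.3, 0.0]
grip_width: -0.0001
```

Emit:
jog_arm --plan '[[[0,0.5,-0.3],0],[[0,0,-0.3],0],[[-0.1,0,-0.4],0],[[-0.2,0,-0.5],0],[[0,0,0],0]]'

```text
clock: 10.35
tcp_pos: [0.5636, 0.1509, 0.1518]
orientation: [0.097, -3.138, -0.001]
contact_force: [-4.3, 0.2, 7.0]
grip_width: -0.0001
```

Emit:
jog_arm --plan '[[[-0.3,0,-0.8],0],[[-0.2,0,-0.8],0],[[-0.15,0,-0.8],0],[[0,0,0],0]]'

```text
clock: 10.75
tcp_pos: [0.5575, 0.1506, 0.1279]
orientation: [0.097, -3.139, -0.0]
contact_force: [-3.8, -0.8, 8.0]
grip_width: -0.0002
```

Emit:
jog_arm --plan '[[[-0.1,0,-0.7],0],[[-0.05,0,-0.7],0],[[0,0,-0.4],0],[[0,0,0],0],[[0,0,0],0]]'

```text
clock: 11.25
tcp_pos: [0.5566, 0.1506, 0.1099]
orientation: [-0.096, 3.14, 0.0]
contact_force: [0.4, -0.3, 0.5]
grip_width: -0.0
```

Emit:
jog_arm --plan '[[[0,0,-0.3],0],[[0,0,0],0],[[0,0,0],0]]'

```text
clock: 11.55
tcp_pos: [0.5568, 0.1506, 0.1078]
orientation: [-0.096, 3.139, 0.001]
contact_force: [-3.0, -0.4, 9.9]
grip_width: -0.0001
```

Emit:
jog_arm --plan '[[[0,0,-0.2],0],[[0,0,-0.1],0],[[0,0,0],0],[[0,0,0],0]]'

```text
clock: 11.95
tcp_pos: [0.5568, 0.1506, 0.1054]
orientation: [-0.096, 3.139, 0.001]
contact_force: [-4.8, -1.6, 15.9]
grip_width: -0.0002
```

Emit:
jog_arm --plan '[[[0,0,0.5],0],[[0,0,2],0],[[-0.5,0,5],0],[[-2,0,5],0],[[-3,0,4],0],[[-3,0,2],0],[[-1,0,2],0],[[0,0,0],0]]' --hand 8.5

```text
clock: 12.75
tcp_pos: [0.4629, 0.151, 0.3079]
orientation: [-0.098, 3.135, 0.005]
contact_force: [-0.1, 0.1, -0.6]
grip_width: 0.0849
```

```bash
python3 - <<'E'
from h import *
a,_=grab('top','t4.png'); b,_=grab('scene','s4.png')
im,c=grab('wrist','w4.png'); print(c['xyz'],Rm(c))
o=get_obs();print(o['clock'],o['tcp_pos'],o['orientation'],o['contact_force'],o['grip_width'])
E
```

```text
[0.38  0.145 0.376] [[-0.062  0.945  0.32 ]
 [ 0.998  0.058  0.021]
 [ 0.001  0.321 -0.947]]
12.9 [0.463 0.15  0.305] [-0.096  3.14  -0.   ] [ 1.06  -0.3   -0.287] 0.08549726210518674
```

View pics/w4.png

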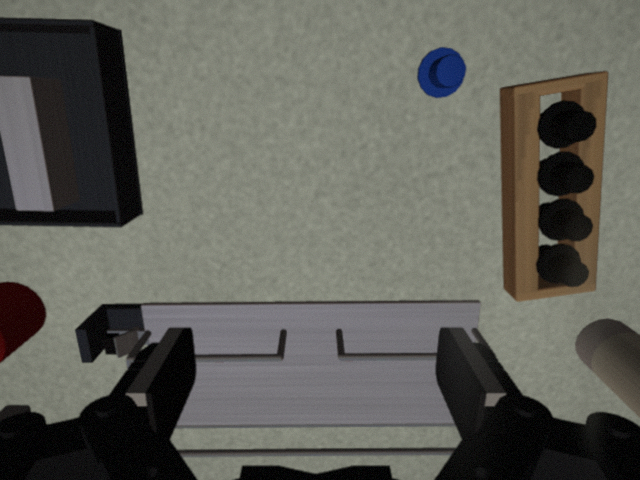

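The platform now lies flat, with its front edge from (142,304) to (480,301). Checking it against 36 mm height and 300 mm width.

```bash
python3 - <<'E'
from h import *
c=get_calibration('wrist')
for z in (.036,.06): print([onz(c,p,z) for p in ((142,304),(480,301))], np.linalg.norm(onz(c,(142,304),z)-onz(c,(480,301),z)))
for n,p,z in [('railtopR',(283,356),.082),('railtopL',(339,353),.082),('bot R',(284,331),.036),('bot L',(338,331),.036),('backrailtop',(320,450),.082),('plate back',(180,427),.036),('plate back',(455,425),.036)]: print(n,onz(c,p,z))
for n,p in [('s0',(580,123)),('s1',(577,176)),('s2',(575,221)),('s3',(570,268))]: print(n,onz(c,p,.056))
for n,p in [('a',(500,88)),('b',(607,72)),('c',(596,290)),('d',(513,300))]: print('rack',n,onz(c,p,.03))
E
```

```text
[array([0.558, 0.002, 0.036]), array([0.537, 0.299, 0.036])] 0.29765857116958416
[array([0.546, 0.012, 0.06 ]), array([0.526, 0.288, 0.06 ])] 0.27659667810730926
railtopR [0.573 0.13  0.082]
railtopL [0.568 0.175 0.082]
bot R [0.578 0.128 0.036]
bot L [0.575 0.177 0.036]
backrailtop [0.665 0.166 0.082]
plate back [0.69  0.03  0.036]
plate back [0.671 0.299 0.036]
s0 [0.383 0.335 0.056]
s1 [0.421 0.343 0.056]
s2 [0.455 0.351 0.056]
s3 [0.494 0.357 0.056]
rack a [0.362 0.284 0.03 ]
rack b [0.346 0.361 0.03 ]
rack c [0.523 0.402 0.03 ]
rack d [0.537 0.331 0.03 ]
```

Platform level and latched: edge length 298 mm at z=36 mm, stand origin ≈ (0.625, 0.156), yaw 0.07. Next, a look at the bottles from above.

Emit:
jog_arm --plan '[[[0.7,-4.0,0],0],[[0.7,-4.0,0],0],[[0.7,-4.0,0],0],[[0.7,-4.0,0],0],[[0.7,-4.0,0],0],[[0.7,-4.0,0],0],[[0.7,-4.0,0],0],[[0.7,-4.0,0],0],[[0.5,-4.0,0],0],[[0.5,-4.0,0],0],[[0,0,0],0],[[0,0,0],0]]' --hand 8.5

```text
clock: 14.1
tcp_pos: [0.5286, -0.2509, 0.3034]
orientation: [0.092, -3.137, 0.0]
contact_force: [-0.6, 0.0, -0.8]
grip_width: 0.0853
```

```bash
python3 - <<'E'
from h import *
im,c=grab('wrist','w5.png'); print(c['xyz'],Rm(c))
o=get_obs();print(o['clock'],o['tcp_pos'],o['orientation'],o['contact_force'],o['grip_width'])
E
```

```text
[ 0.446 -0.257  0.374] [[-0.058  0.947  0.316]
 [ 0.998  0.055  0.019]
 [ 0.     0.317 -0.949]]
14.15 [ 0.529 -0.249  0.304] [ 0.095 -3.138 -0.001] [ 0.703 -0.133 -0.104] 0.08507913916570181
```

View pics/w5.png

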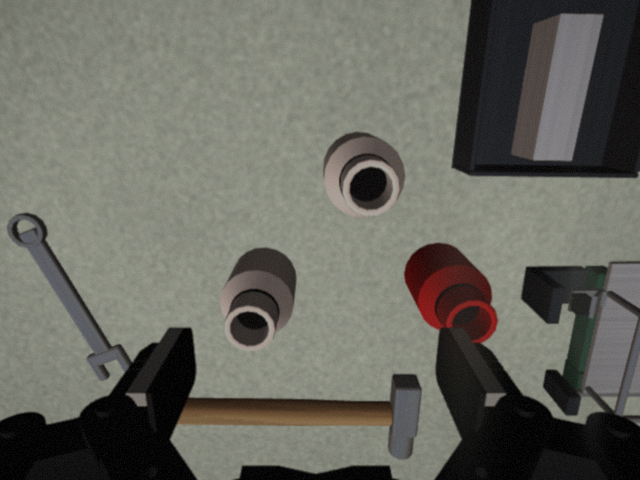

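The wrist view shows the two white bottles with rim centres at (371,186) (near) and (250,327) (far); the red decoy's rim is at (471,322).

```bash
python3 - <<'E'
from h import *
c=get_calibration('wrist');t=get_calibration('top');s=get_calibration('scene')
for n,p,q,r in [('near',(371,186),(404.5,243),(249,182)),('far',(250,327),(437,189.5),(180,216))]:
    print(n,onz(c,p,.1),tri(c,p,t,q),tri(c,p,s,r))
    # apparent rim width -> depth
E
```

```text
near [ 0.495 -0.216  0.1  ] (array([ 0.501, -0.213,  0.082]), np.float64(0.0025528916045101054)) (array([ 0.494, -0.215,  0.1  ]), np.float64(0.0006655799246895342))
far [ 0.603 -0.293  0.1  ] (array([ 0.674, -0.318, -0.018]), np.float64(0.009140260265843374)) (array([ 0.622, -0.307,  0.08 ]), np.float64(0.012219011557219358))
```

The far bottle has been knocked about 4 cm and now stands at (0.603, -0.293). The near one is consistent across two views, at (0.494, -0.215) with its rim at 0.100. I'll grasp the near one by its neck.

Emit:
jog_arm --plan '[[[-1.7,1.7,0],0],[[-1.7,1.7,0],0],[[0,0,-4],0],[[0,0,-4],0],[[0,0,-4],0],[[0,0,-2.5],0],[[0,0,-1.3],0],[[0,0,0],0],[[0,0,0],0]]' --hand 6.5

```text
clock: 15.05
tcp_pos: [0.4956, -0.2153, 0.1478]
orientation: [-0.097, 3.139, -0.0]
contact_force: [-0.1, -1.2, 1.0]
grip_width: 0.0654
```

Emit:
jog_arm --plan '[[[0,0,0],0],[[0,0,0],0],[[0,0,0],0],[[0,0,0],0],[[0,0,0],0],[[0,0,0],0]]' --hand 0 --grip_force 50

```text
clock: 15.65
tcp_pos: [0.4958, -0.2161, 0.1486]
orientation: [-0.095, 3.137, -0.001]
contact_force: [-0.5, -0.0, 5.2]
grip_width: 0.0362
```

Emit:
jog_arm --plan '[[[0,0,3],0],[[0,0,4.5],0],[[0,0,4.5],0],[[1,3.0,1.5],0],[[1.1,4.1,0],0],[[1.1,4.1,0],0],[[1.1,4.1,0],0],[[1.1,4.1,0],0],[[1.1,4.1,0],0],[[1.1,4.1,0],0],[[1.1,4.1,0],0],[[1.1,4.1,0],0]]'

```text
clock: 16.85
tcp_pos: [0.5926, 0.1439, 0.2823]
orientation: [0.096, -3.14, 0.0]
contact_force: [0.5, 0.2, -3.6]
grip_width: 0.0358
```

Emit:
jog_arm --plan '[[[1.1,4.1,0],0],[[1.1,3.6,0],0],[[0.3,0.5,0],0],[[0,0,0],0],[[0,0,0],0]]'

```text
clock: 17.35
tcp_pos: [0.6176, 0.2226, 0.2819]
orientation: [0.094, -3.139, 0.002]
contact_force: [0.4, -1.1, -4.7]
grip_width: 0.0358
```

Emit:
jog_arm --plan '[[[0.2,0.2,-3],0],[[0,0,-3],0],[[0,0,-2],0],[[0,0,-1],0],[[0,0,-0.5],0],[[0,0,0],0],[[0,0,0],0]]'

```text
clock: 18.05
tcp_pos: [0.6206, 0.2262, 0.1884]
orientation: [-0.095, 3.138, 0.001]
contact_force: [0.2, 0.4, -3.5]
grip_width: 0.0358
```

Emit:
jog_arm --plan '[[[0,0,-0.2],0],[[0,0,0],0],[[0,0,0],0]]'

```text
clock: 18.35
tcp_pos: [0.62, 0.2265, 0.1855]
orientation: [-0.096, 3.14, 0.0]
contact_force: [-0.0, 0.1, -3.6]
grip_width: 0.0361
```

Emit:
jog_arm --plan '[[[0,0,-0.1],0],[[0,0,-0.1],0],[[0,0,0],0],[[0,0,0],0]]'

```text
clock: 18.75
tcp_pos: [0.6206, 0.2264, 0.185]
orientation: [-0.096, 3.138, 0.002]
contact_force: [-2.8, -2.3, 7.8]
grip_width: 0.0352
```

Emit:
jog_arm --plan '[[[0,0,0],0],[[0,0,0],0],[[0,0,0],0],[[0,0,0],0],[[0,0,4],0],[[0,0,5],0],[[0,0,3],0],[[0,-4.9,0],0],[[0,-4.9,0],0],[[0,-4.9,0],0],[[0,-4.9,0],0]]' --hand 6

```text
clock: 19.85
tcp_pos: [0.6197, 0.0285, 0.3033]
orientation: [-0.097, 3.14, 0.0]
contact_force: [1.2, -0.1, 0.2]
grip_width: 0.0603
```

Emit:
jog_arm --plan '[[[-0.6,-4.9,0],0],[[-0.6,-4.9,0],0],[[-1,-4.9,0],0],[[-1,-4.9,0],0],[[-1,-4.9,0],0],[[-1,-4.9,0],0],[[-1,-2.5,0],0],[[0,0,0],0],[[0,0,0],0]]' --hand 8.5

```text
clock: 20.75
tcp_pos: [0.5576, -0.2891, 0.3029]
orientation: [0.094, -3.14, -0.001]
contact_force: [-0.9, 0.1, -0.9]
grip_width: 0.0852
```

```bash
python3 - <<'E'
from h import *
im,c=grab('wrist','w6.png'); print(c['xyz'])
b,_=grab('scene','s6.png');a,_=grab('top','t6.png')
o=get_obs();print(o['clock'],o['tcp_pos'],o['orientation'],o['contact_force'],o['grip_width'])
x=cv2.resize(im,(400,300)); y=cv2.resize(b,(400,300)); z=cv2.resize(b[160:360,280:520],(360,300));w=cv2.resize(a[150:300,180:420],(440,275))
Z=np.zeros((575,800,3),np.uint8);Z[:300,:400]=x;Z[:300,400:760]=z;Z[300:575,:440]=w
cv2.imwrite('pics/m6.png',Z[...,::-1])
E
```

```text
[ 0.474 -0.295  0.374]
20.9 [ 0.559 -0.287  0.303] [-0.1    3.14   0.001] [-0.398  0.245  0.312] 0.08520749295373675
```

View pics/m6.png

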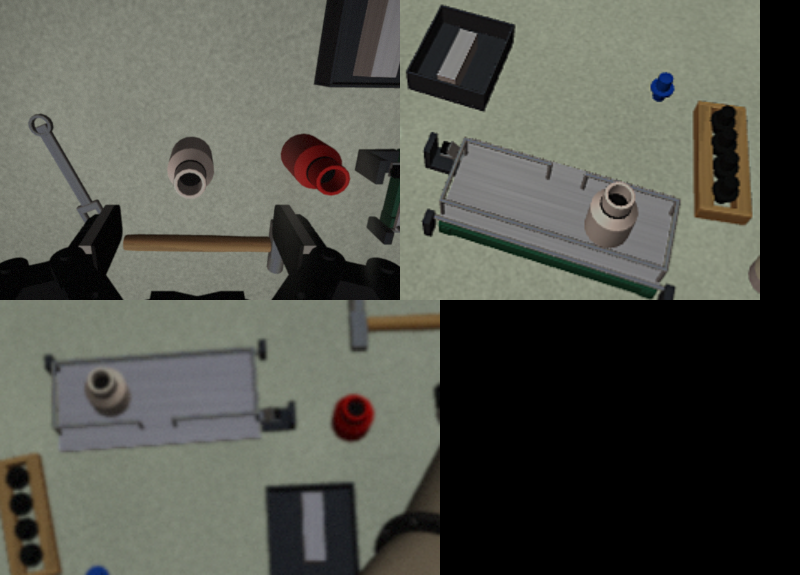

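Bottle 1 stands upright inside the rail on the level platform. The far bottle's rim is at about (304,290) in the wrist view.

```bash
python3 - <<'E'
from h import *
c=get_calibration('wrist')
im=cv2.cvtColor(cv2.imread('pics/w6.png'),cv2.COLOR_BGR2GRAY)
r=im[255:330,260:350]; m=(cv2.GaussianBlur(r,(3,3),0)<55).astype(np.uint8)
n,l,st,ce=cv2.connectedComponentsWithStats(m)
for i in range(1,n):
    if st[i,4]>200: print(st[i],ce[i]+[260,255])
p=(304,290);print(onz(c,p,.1))
w5=dict(c);w5['xyz']=[.446,-.257,.374];w5['orientation']=[[-.058,.947,.316],[.998,.055,.019],[0,.317,-.949]]
print(tri(c,p,w5,(250,327)))
cv2.imwrite('pics/far.png',cv2.resize(im[240:340,240:370],None,fx=4,fy=4))
E
```

```text
[ 21   0  49  29 627] [306.89  265.601]
[ 25  22  36  34 959] [302.463 293.488]
[ 0.601 -0.293  0.1  ]
(array([ 0.594, -0.293,  0.116]), np.float64(0.00035479382762363684))
```

Emit:
jog_arm --plan '[[[2.1,-0.3,0],0],[[2.1,-0.3,0],0],[[0,0,-4],0],[[0,0,-4],0],[[0,0,-4],0],[[0,0,-2.3],0],[[0,0,-1.2],0],[[0,0,0],0],[[0,0,0],0]]' --hand 6.5

```text
clock: 21.8
tcp_pos: [0.6009, -0.2944, 0.1493]
orientation: [-0.097, 3.138, -0.001]
contact_force: [-0.5, -0.5, 0.0]
grip_width: 0.0653
```

Emit:
jog_arm --plan '[[[0,0,0],0],[[0,0,0],0],[[0,0,0],0],[[0,0,0],0],[[0,0,0],0],[[0,0,0],0]]' --hand 0

```text
clock: 22.4
tcp_pos: [0.6008, -0.295, 0.1501]
orientation: [-0.096, 3.137, -0.001]
contact_force: [-0.6, 1.1, 5.3]
grip_width: 0.0368
```

Emit:
jog_arm --plan '[[[0,0,3],0],[[0,0,4.5],0],[[0,0,4.5],0],[[0,4.0,1.5],0],[[0.3,4.5,0],0],[[0.3,4.5,0],0],[[0.3,4.5,0],0],[[0.3,4.5,0],0],[[0.3,4.5,0],0],[[0.3,4.5,0],0],[[0.3,4.5,0],0],[[0,0,0],0]]'

```text
clock: 23.6
tcp_pos: [0.6206, 0.0702, 0.283]
orientation: [0.114, -3.139, -0.008]
contact_force: [0.3, 0.7, -2.1]
grip_width: 0.0365
```

Emit:
jog_arm --plan '[[[0.8,1.6,0],0],[[0,0,-3],0],[[0,0,-3],0],[[0,0,-2],0],[[0,0,-1],0],[[0,0,-0.3],0],[[0,0,0],0],[[0,0,0],0]]'

```text
clock: 24.4
tcp_pos: [0.6298, 0.0763, 0.1914]
orientation: [-0.095, 3.138, 0.001]
contact_force: [0.5, 0.1, -3.1]
grip_width: 0.0363
```

Emit:
jog_arm --plan '[[[0,0,-0.2],0],[[0,0,-0.1],0],[[0,0,0],0],[[0,0,0],0]]'

```text
clock: 24.8
tcp_pos: [0.6289, 0.0765, 0.1873]
orientation: [-0.096, 3.14, 0.0]
contact_force: [-0.6, 0.4, -2.2]
grip_width: 0.0366
```

Emit:
jog_arm --plan '[[[0,0,-0.1],0],[[0,0,-0.1],0],[[0,0,0],0],[[0,0,0],0]]'

```text
clock: 25.2
tcp_pos: [0.6295, 0.0765, 0.1864]
orientation: [-0.096, 3.139, 0.001]
contact_force: [-2.2, 0.2, 5.9]
grip_width: 0.0363
```

Emit:
jog_arm --plan '[[[0,0,0],0],[[0,0,0],0],[[0,0,0],0],[[0,0,0],0],[[0,0,4],0],[[0,0,5],0],[[0,0,4],0]]' --hand 6

```text
clock: 25.9
tcp_pos: [0.6291, 0.0762, 0.3174]
orientation: [-0.096, 3.139, -0.0]
contact_force: [0.5, 0.4, 0.4]
grip_width: 0.0601
```

Emit:
jog_arm --plan '[[[-2.5,3.8,0],0],[[-2.5,3.8,0],0],[[-2.5,3.8,0],0],[[-2.5,3.8,0],0],[[-2.5,3.8,0],0],[[-2.5,3.8,0],0],[[-2.5,3.8,0],0],[[0,0,0],0],[[0,0,0],0],[[0,0,0],0]]'

```text
clock: 26.9
tcp_pos: [0.4548, 0.3411, 0.3151]
orientation: [-0.093, 3.14, -0.001]
contact_force: [-0.2, -1.2, -0.0]
grip_width: 0.06
```

```bash
python3 - <<'E'
from h import *
im,c=grab('wrist','w7.png'); print(c['xyz'],Rm(c))
b,_=grab('scene','s7.png');a,_=grab('top','t7.png')
o=get_obs();print(o['clock'],o['tcp_pos'],o['orientation'],o['contact_force'],o['grip_width'])
Z=np.zeros((560,800,3),np.uint8);Z[:330,:440]=cv2.resize(im,(440,330));Z[:300,440:800]=cv2.resize(b[160:360,280:520],(360,300));Z[330:560,:368]=cv2.resize(a[150:300,180:420],(368,230))
cv2.imwrite('pics/m7.png',Z[...,::-1])
E
```

```text
[0.372 0.335 0.386] [[-0.059  0.946  0.319]
 [ 0.998  0.056  0.019]
 [-0.     0.32  -0.948]]
27.05 [0.455 0.341 0.315] [-0.092  3.14  -0.001] [-0.233 -0.143  0.509] 0.06025404604788945
```

View pics/m7.png

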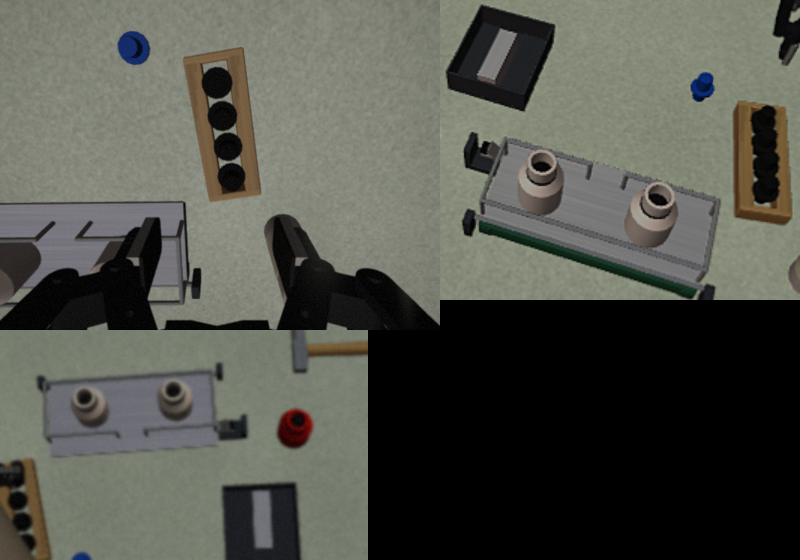

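Both bottles stand on the level platform. The four stoppers are at about (315,120), (323,169), (331,212), (337,256) in the wrist view. Measuring them by mask.

```bash
python3 - <<'E'
from h import *
c=get_calibration('wrist')
im=cv2.imread('pics/w7.png')
r=im[85:295,265:385]; g=r.max(2); m=(g<32).astype(np.uint8); m=cv2.morphologyEx(m,cv2.MORPH_OPEN,np.ones((5,5)))
n,l,st,ce=cv2.connectedComponentsWithStats(m)
for i in range(1,n):
    if st[i,4]>150:
        p=ce[i]+[265,85]; print(st[i],p,onz(c,p,.04))
big=cv2.convertScaleAbs(cv2.resize(r,None,fx=2.8,fy=2.8,interpolation=cv2.INTER_CUBIC),alpha=3,beta=0)
cv2.imwrite('pics/st.png',big);print(big.shape)
E
```

```text
[  29   14   43   44 1503] [315.15  120.124] [0.385 0.336 0.04 ]
[  38   63   41   41 1355] [322.954 168.201] [0.422 0.344 0.04 ]
[  47  109   40   39 1240] [331.054 212.95 ] [0.459 0.353 0.04 ]
[  52  153   39   41 1225] [336.411 257.362] [0.498 0.361 0.04 ]
(588, 336, 3)
```

View pics/st.png

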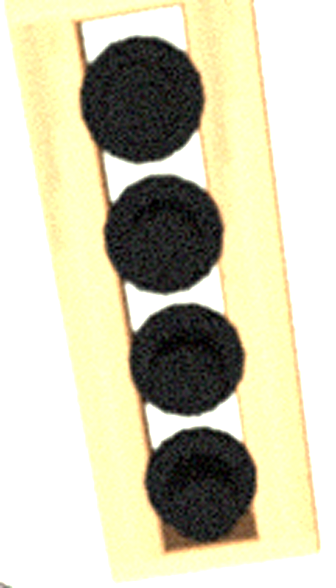

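All four flanges are distinct (36 mm circles, 40 mm apart). I'll take the farthest stopper, at (0.500, 0.361).

Emit:
jog_arm --plan '[[[2.2,1.0,0],0],[[2.3,1.0,0],0],[[0,0,-4.5],0],[[0,0,-4.5],0],[[0,0,-4.5],0],[[0,0,-3.5],0],[[0,0,-2.0],0],[[0,0,-1.2],0],[[0,0,0],0],[[0,0,0],0]]' --hand 4.5

```text
clock: 28.05
tcp_pos: [0.4998, 0.3624, 0.114]
orientation: [-0.095, 3.139, 0.001]
contact_force: [0.2, -0.1, -0.6]
grip_width: 0.0449
```

Emit:
jog_arm --plan '[[[0,0,0],0],[[0,0,0],0],[[0,0,0],0],[[0,0,0],0],[[0,0,0],0],[[0,0,0],0]]' --hand 0

```text
clock: 28.65
tcp_pos: [0.4997, 0.363, 0.1147]
orientation: [-0.096, 3.138, 0.003]
contact_force: [-0.5, 0.4, 6.2]
grip_width: 0.0202
```

Emit:
jog_arm --plan '[[[0,0,3],0],[[0,0,4],0],[[0,0,5],0],[[0,0,5],0],[[1.2,-3,2.5],0],[[1.2,-3,0],0],[[1.2,-3,0],0],[[1.2,-3,0],0],[[0.6,-1.6,0],0],[[0,0,0],0],[[0,0,0],0]]'

```text
clock: 29.75
tcp_pos: [0.5527, 0.2268, 0.3083]
orientation: [-0.096, 3.14, 0.001]
contact_force: [-0.1, 0.3, -0.4]
grip_width: 0.0196
```

```bash
python3 - <<'E'
from h import *
im,c=grab('wrist','w8.png'); print(c['xyz'],Rm(c))
b,_=grab('scene','s8.png')
o=get_obs();print(o['clock'],o['tcp_pos'],o['orientation'],o['contact_force'],o['grip_width'])
R_=R.from_rotvec(o['orientation']).as_matrix()
print('axis proj',[proj(c,o['tcp_pos']+R_[:,2]*d) for d in (.054,.105)])
cv2.imwrite('pics/b8.png',cv2.convertScaleAbs(cv2.resize(im[230:480],None,fx=1.25,fy=1.25),alpha=1.7,beta=10)[...,::-1])
E
```

```text
[0.47  0.221 0.379] [[-0.061  0.946  0.319]
 [ 0.998  0.057  0.021]
 [ 0.001  0.319 -0.948]]
29.85 [0.552 0.228 0.308] [ 0.1   -3.14  -0.001] [ 0.663  0.241 -0.402] 0.019667549854773907
axis proj [array([321.456, 359.063]), array([319.927, 294.608])]
```

View pics/b8.png

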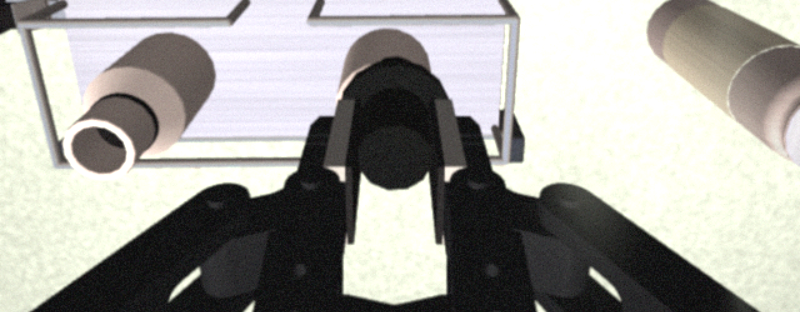

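The stopper is held on the tool axis (grip top within about 1 mm of the expected pixel). Bottle B's rim is at (79,348). Computing both rims.

```bash
python3 - <<'E'
from h import *
c=get_calibration('wrist');s=get_calibration('scene');t=get_calibration('top')
z=.1365
print('B wrist',onz(c,(79.5,347.5),z))
im=cv2.imread('pics/s7.png'); tp=cv2.imread('pics/t7.png')
def dark(im,box,th):
    x0,y0,x1,y1=box; g=cv2.GaussianBlur(cv2.cvtColor(im[y0:y1,x0:x1],cv2.COLOR_BGR2GRAY),(3,3),0)
    n,l,st,ce=cv2.connectedComponentsWithStats((g<th).astype(np.uint8))
    return [(st[i],ce[i]+[x0,y0]) for i in range(1,n) if st[i,4]>12]
for n,b,bt in [('A',(410,278,445,305),(228,190,252,212)),('B',(332,258,366,284),(284,186,306,208))]:
    for st,p in dark(im,b,75): print(n,'scene',st,p,onz(s,p,z))
    for st,p in dark(tp,bt,60): print(n,'top',st,p,onz(t,p,z))
print('A s',onz(s,(426,291.3),z),'B s',onz(s,(348,270),z))
E
```

```text
B wrist [0.63  0.079 0.137]
A scene [  9   6  13  13 102] [424.324 291.049] [0.627 0.223 0.137]
A scene [ 4 17 23 10 67] [426.627 301.075] [0.645 0.233 0.137]
A top [ 3  0  9  8 60] [234.633 193.533] [0.623 0.226 0.137]
A top [ 3  9 11  5 27] [236.37  201.593] [0.602 0.221 0.137]
A top [ 4 15 17  7 65] [241.262 208.954] [0.582 0.207 0.137]
B scene [  9   4  13  13 103] [346.223 268.631] [0.638 0.075 0.137]
B scene [  7  12  22  14 102] [351.382 278.431] [0.654 0.092 0.137]
B top [ 5  0  8  8 56] [292.5   189.036] [0.634 0.077 0.136]
B top [ 3 10 11  4 26] [292.192 197.269] [0.613 0.078 0.137]
B top [ 2 16 18  6 70] [294.386 204.829] [0.593 0.072 0.137]
A s [0.626 0.226 0.137] B s [0.64  0.08  0.137]
```

Emit:
jog_arm --plan '[[[3.4,0,0],0],[[3.3,0,0],0],[[0,0,0],0],[[0,0,-3],0],[[0,0,-2],0],[[0,0,-1],0],[[0,0,-0.6],0],[[0,0,-0.5],0],[[0,0,0],0]]'

```text
clock: 30.75
tcp_pos: [0.6198, 0.2267, 0.2372]
orientation: [-0.097, 3.14, 0.0]
contact_force: [-0.7, -1.1, -1.1]
grip_width: 0.0198
```

Foot is at the bore with no contact. Continue down.

Emit:
jog_arm --plan '[[[0,0,-0.4],0],[[0,0,-0.4],0],[[0,0,-0.3],0],[[0,0,0],0]]'

```text
clock: 31.15
tcp_pos: [0.6197, 0.2263, 0.2256]
orientation: [0.096, -3.139, 0.0]
contact_force: [1.0, 0.1, -0.5]
grip_width: 0.0201
```

Emit:
jog_arm --plan '[[[0,0,-0.3],0],[[0,0,-0.3],0],[[0,0,-0.2],0],[[0,0,0],0]]'

```text
clock: 31.55
tcp_pos: [0.621, 0.2266, 0.2211]
orientation: [-0.096, 3.137, 0.003]
contact_force: [-4.3, -2.3, 16.4]
grip_width: 0.02
```

Emit:
jog_arm --plan '[[[0,0,-0.2],0],[[0,0,-0.2],0],[[0,0,0],0],[[0,0,0],0]]'

```text
clock: 31.95
tcp_pos: [0.6221, 0.227, 0.2202]
orientation: [-0.095, 3.134, 0.006]
contact_force: [-9.1, -2.3, 32.5]
grip_width: 0.0196
```

Emit:
jog_arm --plan '[[[0,0,0.3],0],[[0,0,0],0],[[0,0,0],0],[[0,0,0],0],[[-0.1,0,3],0],[[0,0,3],0],[[0,0,0],0]]' --hand 4.5

```text
clock: 32.65
tcp_pos: [0.6209, 0.2268, 0.281]
orientation: [-0.095, 3.134, 0.004]
contact_force: [1.0, 0.6, 0.5]
grip_width: 0.0444
```

Emit:
jog_arm --plan '[[[0,0,0],0],[[0,0,0],0],[[0,0,0],0],[[0,0,0],0],[[0,0,-1.5],0],[[0,0,-1.5],0],[[0,0,0],0]]' --hand 0

```text
clock: 33.35
tcp_pos: [0.6172, 0.2259, 0.2434]
orientation: [0.096, -3.135, 0.004]
contact_force: [-0.6, 0.5, -0.1]
grip_width: 0.0001
```

Emit:
jog_arm --plan '[[[0.1,0,-0.3],0],[[0,0,-0.3],0],[[0,0,0],0]]'

```text
clock: 33.65
tcp_pos: [0.6199, 0.2263, 0.2409]
orientation: [0.096, -3.14, 0.0]
contact_force: [-0.8, -0.4, -0.4]
grip_width: -0.0001
```

Emit:
jog_arm --plan '[[[0,0,-0.2],0],[[0,0,-0.1],0],[[0,0,0],0],[[0,0,0],0]]'

```text
clock: 34.05
tcp_pos: [0.6199, 0.2264, 0.2382]
orientation: [-0.096, 3.14, 0.0]
contact_force: [-1.2, 0.1, 0.3]
grip_width: 0.0
```

Emit:
jog_arm --plan '[[[0,0,-0.2],0],[[0,0,-0.2],0],[[0,0,-0.1],0],[[0,0,0],0],[[0,0,0],0]]'

```text
clock: 34.55
tcp_pos: [0.6217, 0.227, 0.2381]
orientation: [-0.096, 3.135, 0.005]
contact_force: [-4.9, -1.4, 25.4]
grip_width: 0.0005
```

Seated: stiff contact at TCP 0.238 (expected 0.2385). Next, the second stopper at (0.460, 0.353).

Emit:
jog_arm --plan '[[[0,0,2],0],[[0,0,5],0],[[-3.2,2.5,0],0],[[-3.2,2.5,0],0],[[-3.2,2.5,0],0],[[-3.2,2.5,0],0],[[-3.2,2.6,0],0],[[0,0,-4],0],[[0,0,-4],0],[[0,0,0],0],[[0,0,0],0]]' --hand 4.5

```text
clock: 35.65
tcp_pos: [0.4601, 0.3521, 0.2234]
orientation: [0.095, -3.14, 0.001]
contact_force: [0.0, -0.3, 1.4]
grip_width: 0.0452
```

```bash
python3 - <<'E'
from h import *
im,c=grab('wrist','w9.png')
o=get_obs();print(o['clock'],o['tcp_pos'],o['orientation'])
print([proj(c,p) for p in ((.385,.335,.035),(.422,.344,.035),(.460,.353,.035))])
r=im.max(2)[:400,200:440]; m=cv2.morphologyEx((r<32).astype(np.uint8),cv2.MORPH_OPEN,np.ones((5,5)))
n,l,st,ce=cv2.connectedComponentsWithStats(m)
for i in range(1,n):
    if st[i,4]>300: p=ce[i]+[200,0]; print(st[i],p,onz(c,p,.035))
E
```

```text
35.7 [0.461 0.353 0.225] [-0.095  3.139  0.002]
[array([295.403, 115.204]), array([307.363, 179.393]), array([318.159, 239.336])]
[  68   86   59   61 2852] [296.781 115.958] [0.385 0.336 0.035]
[  81  154   56   55 2466] [308.101 180.794] [0.423 0.344 0.035]
[  93  214   54   55 2261] [319.344 240.189] [0.461 0.354 0.035]
[   0  314   56   86 2954] [228.434 365.112] [0.557 0.295 0.035]
[ 176  314   64   86 3208] [405.225 366.722] [0.551 0.421 0.035]
```

Second view confirms the stopper at (0.461, 0.354) with the flange plane at 35 mm. Down 11.2 cm and grip.

Emit:
jog_arm --plan '[[[0,0.1,-4],0],[[0,0,-4],0],[[0,0,-2],0],[[0,0,-1.1],0],[[0,0,0],0],[[0,0,0],0]]'

```text
clock: 36.3
tcp_pos: [0.4611, 0.3541, 0.1139]
orientation: [-0.095, 3.138, 0.003]
contact_force: [0.9, 0.0, 0.9]
grip_width: 0.0449
```

Emit:
jog_arm --plan '[[[0,0,0],0],[[0,0,0],0],[[0,0,0],0],[[0,0,0],0],[[0,0,0],0],[[0,0,0],0]]' --hand 0

```text
clock: 36.9
tcp_pos: [0.4607, 0.354, 0.1138]
orientation: [-0.096, 3.138, 0.003]
contact_force: [-0.8, 0.1, 6.5]
grip_width: 0.0201
```

Emit:
jog_arm --plan '[[[0,0,3],0],[[0,0,4],0],[[0,0,5],0],[[0,0,5],0],[[2.4,-3.9,2],0],[[2.4,-3.9,0],0],[[2.4,-3.9,0],0],[[2.4,-3.9,0],0],[[2.4,-3.9,0],0],[[2.4,-3.9,0],0],[[1.9,-3.0,0],0],[[0,0,0],0]]'

```text
clock: 38.1
tcp_pos: [0.6249, 0.0824, 0.3031]
orientation: [-0.082, 3.138, -0.005]
contact_force: [0.1, -0.8, -0.4]
grip_width: 0.0196
```

Emit:
jog_arm --plan '[[[0,0,0],0],[[0,0,0],0],[[0,0,0],0]]'

```text
clock: 38.4
tcp_pos: [0.6223, 0.0912, 0.3022]
orientation: [0.1, -3.14, -0.001]
contact_force: [-0.5, 0.9, -0.8]
grip_width: 0.0198
```

Emit:
jog_arm --plan '[[[0.75,-1.3,0],0],[[0,0,0],0],[[0,0,-3],0],[[0,0,-2],0],[[0,0,-1],0],[[0,0,-0.6],0],[[0,0,0],0],[[0,0,0],0]]'

```text
clock: 39.2
tcp_pos: [0.631, 0.0764, 0.237]
orientation: [-0.096, 3.139, 0.0]
contact_force: [-0.2, -0.4, -0.1]
grip_width: 0.0205
```

Emit:
jog_arm --plan '[[[0,0,-0.4],0],[[0,0,-0.4],0],[[0,0,-0.3],0],[[0,0,0],0]]'

```text
clock: 39.6
tcp_pos: [0.6303, 0.0765, 0.2247]
orientation: [0.096, -3.14, 0.0]
contact_force: [0.4, 0.8, -0.3]
grip_width: 0.0203
```

Emit:
jog_arm --plan '[[[0,0,-0.3],0],[[0,0,-0.3],0],[[0,0,-0.3],0],[[0,0,-0.1],0],[[0,0,0],0],[[0,0,0],0]]'

```text
clock: 40.2
tcp_pos: [0.6323, 0.0763, 0.2201]
orientation: [-0.095, 3.135, 0.003]
contact_force: [-7.7, -1.1, 29.6]
grip_width: 0.0202
```

Emit:
jog_arm --plan '[[[0,0,0.3],0],[[0,0,0],0],[[0,0,0],0],[[0,0,0],0],[[-0.1,0,3],0],[[0,0,3],0],[[0,0,0],0]]' --hand 4.5

```text
clock: 40.9
tcp_pos: [0.6314, 0.0763, 0.2818]
orientation: [-0.095, 3.134, 0.002]
contact_force: [-0.6, -0.5, 0.4]
grip_width: 0.045
```

Emit:
jog_arm --plan '[[[0,0,0],0],[[0,0,0],0],[[0,0,0],0],[[0,0,0],0],[[0,0,-1.5],0],[[0,0,-1.5],0],[[0,0,0],0]]' --hand 0

```text
clock: 41.6
tcp_pos: [0.6276, 0.0764, 0.2445]
orientation: [0.096, -3.134, 0.002]
contact_force: [-0.2, 0.4, -0.2]
grip_width: -0.0
```

Emit:
jog_arm --plan '[[[0.1,0,-0.5],0],[[0,0,-0.4],0],[[0,0,-0.2],0],[[0,0,-0.1],0],[[0,0,0],0],[[0,0,0],0]]'

```text
clock: 42.2
tcp_pos: [0.6311, 0.0763, 0.2381]
orientation: [-0.096, 3.138, 0.001]
contact_force: [-3.1, 0.5, 10.7]
grip_width: 0.0001
```

Emit:
jog_arm --plan '[[[0,0,-0.1],0],[[0,0,-0.1],0],[[0,0,0],0],[[0,0,0],0]]'

```text
clock: 42.6
tcp_pos: [0.632, 0.0763, 0.2381]
orientation: [-0.095, 3.135, 0.003]
contact_force: [-6.5, -0.2, 21.3]
grip_width: -0.0001
```

Emit:
jog_arm --plan '[[[0,0,2],0],[[0,0,5],0],[[0,0,5],0],[[-3.5,-1,0],0],[[-3.5,-1,0],0],[[-3.5,-1,0],0],[[-3.5,-1,0],0],[[0,0,0],0],[[0,0,0],0]]'

```text
clock: 43.5
tcp_pos: [0.4904, 0.0363, 0.3548]
orientation: [-0.096, 3.138, 0.002]
contact_force: [0.5, -0.1, 0.3]
grip_width: 0.0005
```

```bash
python3 - <<'E'
from h import *
im,c=grab('wrist','w10.png');b,_=grab('scene','s10.png');a,_=grab('top','t10.png')
o=get_obs();print(o['clock'],o['tcp_pos'],o['contact_force'])
Z=np.zeros((600,800,3),np.uint8);Z[:330,:440]=cv2.resize(im,(440,330));Z[:300,440:800]=cv2.resize(b[160:360,280:520],(360,300));Z[330:600,:432]=cv2.resize(a[140:320,180:468],(432,270));Z[330:600,440:800]=cv2.resize(b,(360,270))
cv2.imwrite('pics/m10.png',cv2.convertScaleAbs(Z,alpha=1.3)[...,::-1])
E
```

```text
43.65 [0.491 0.037 0.354] [ 0.304  0.011 -0.275]
```

View pics/m10.png

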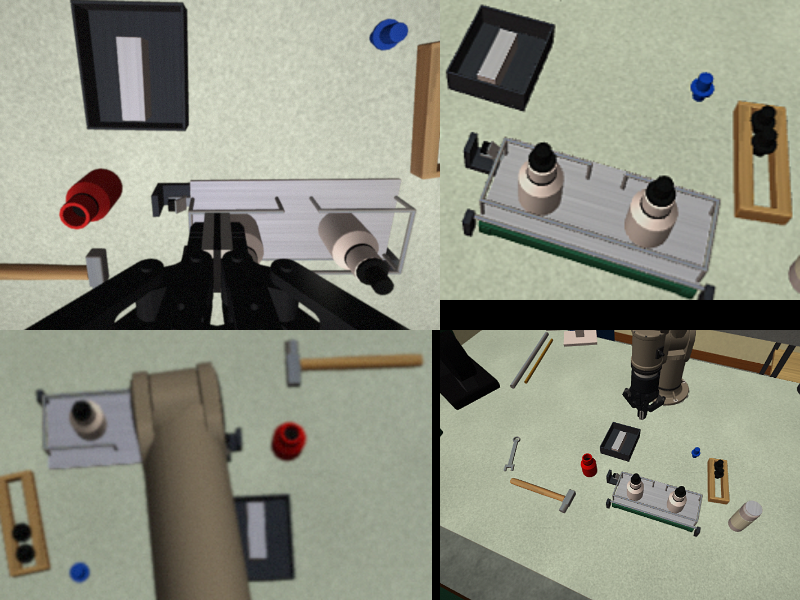

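The montage shows both bottles upright and stoppered on the level platform, the offcut flat in the tray, and the bystanders and look-alikes in place. No third bottle appears in any view. Handing in.

```bash
python3 -c "
from bench import *
print(hand_in())"
```

```text
the job is handed in; nothing more can be done
None
```

The job is done and handed in at about 44 s of the 210 s allowed.

**What I did**
- **Offcut:** I pulled it out from under the platform, re-gripped it at its middle and laid it flat in the scrap tray.
- **Platform:** I pushed it down at the bare lip until the catch held it.
- **Bottles:** Only two white bottles were there. I stood both on the platform inside the rail. One had been knocked about 4 cm before I reached it, so I measured it again and then took it.
- **Stoppers:** I closed both bottles with black stoppers from the rack. I left the red bottle, the blue stopper, the can, the hammer and the wrench alone.

**Last checks**
- **Platform level:** After latching, its front edge measured 298 mm at 36 mm height (300 mm expected). In the last pictures, taken after I pressed the stoppers home, it still looks level; I did not measure it again then.
- **Stoppers home:** Pressing on each stopper with closed fingers met a firm stop, 21 to 25 N, at tool height 0.238 m. A fully seated stopper should stop at 0.2385 m.
- **Last pictures:** Both bottles are upright and stoppered, and the offcut is in the tray.

**Disagreements**
- Top and scene camera readings of the bottle rims on the platform were 4 to 9 mm off in x from the close wrist view. I used the wrist view and the positions where I had set the bottles down.
- Some height checks from two views with little distance between them were poor: 15 mm instead of 40 for the bar, 82 mm from the top camera and 116 mm from two wrist views instead of 100 for the bottle rims. There I relied on the wrist picture and the stated heights.

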